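# Unload the shaker row into the carrier in sample order

### The job

The shaking is over: move the four amber sample vessels from the clamps on the shaker into the four compartments of the grey carrier, one to a compartment, in the same left-to-right order as they stand on the shaker, so that they still match the sample list. Keep them upright, set each one down rather than dropping it, and leave all four standing flat on the carrier's floor.

Things in the scene. Friction and masses are not known exactly. Their poses are not given: they have to be found in the camera images.
- jar: Wide amber jar with a white ribbed screw cap as wide as itself, 50 mm diameter, 72 mm tall in all; the cap, 53 mm wide, reaches from 50 to 72 mm above its underside and is the place to grip. About 140 g. Loose, standing in a clamp on the shaker at the start. Origin at the centre of its underside, z up along its axis; it is round, so its yaw means nothing. 
- bottle: Amber round bottle with a shoulder, body 46 mm diameter from 0 to 58 mm height (grip it high on this body, above the clamp's arms), white cap 30 mm wide on top, 88 mm tall in all. About 150 g. Loose, standing in a clamp at the start. Origin at the centre of its underside, z up along its axis; it is round, so its yaw means nothing. 
- vial: Slim straight amber vial 30 mm diameter, with a white cap (31 mm) of nearly its own width from 68 mm up, 84 mm tall in all. About 70 g. Loose, standing in a clamp at the start. Origin at the centre of its underside, z up along its axis; it is round, so its yaw means nothing. 
- flask: Amber conical flask, 52 mm wide at the foot and narrowing to a 23 mm neck at 52 mm height; white cap 30 mm wide from 66 to 88 mm above the underside, which is the place to grip. 88 mm tall in all, about 110 g. Loose, standing in a clamp at the start. Origin at the centre of its underside, z up along its axis; it is round, so its yaw means nothing. 
- clamp_jar: Steel clamp on the shaker platform, in which the jar stands at the start: 3 mm base disc 59 mm wide, four upright arms 20 mm high on its diagonals with 2 mm play; the jar stands on the disc and lifts straight out. Origin under the disc's middle, on the platform; axes as the shaker's. Its place in the row varies between starts but it never moves in a run, so it shows where the jar was.
- clamp_bottle: Steel clamp on the shaker platform, in which the bottle stands at the start: 3 mm base disc 55 mm wide, four upright arms 22 mm high on its diagonals with 2 mm play; the bottle stands on the disc and lifts straight out. Origin under the disc's middle, on the platform; axes as the shaker's. Its place in the row varies between starts but it never moves in a run, so it shows where the bottle was.
- clamp_vial: Steel clamp on the shaker platform, in which the vial stands at the start: 3 mm base disc 39 mm wide, four upright arms 22 mm high on its diagonals with 2 mm play; the vial stands on the disc and lifts straight out. Origin under the disc's middle, on the platform; axes as the shaker's. Its place in the row varies between starts but it never moves in a run, so it shows where the vial was.
- clamp_flask: Steel clamp on the shaker platform, in which the flask stands at the start: 3 mm base disc 61 mm wide, four upright arms 14 mm high on its diagonals with 2 mm play; the flask stands on the disc and lifts straight out. Origin under the disc's middle, on the platform; axes as the shaker's. Its place in the row varies between starts but it never moves in a run, so it shows where the flask was.
- shaker: Fixed platform shaker: cream housing, aluminium platform 146 x 340 mm (x, y), top 84 mm above the bench. Origin on the bench under its middle; y runs along the row towards the robot's left, x across, control panel on its -x side, towards the robot. The clamps stand on it in one row at x = 0, y = +112.5, +37.5, -37.5, -112.5 mm.
- carrier: Fixed grey open carrier, 86 x 304 mm (x, y), nearer or farther than the shaker and parallel to it within 15 deg. Origin on the bench under its middle; y along the row, +y to the robot's left. Four compartments at x = 0, y = +112.5, +37.5, -37.5, -112.5 mm, each 80 x 71 mm (x, y), floor 4 mm above the bench. Long sides 14 mm, partitions 26 mm, end walls 42 mm high, wire handles outside the ends.
Not all that is in view belongs to the job. What is shaped like the bottle but turquoise is not meant. What is shaped like the flask but blue is not meant.

How it is judged:
At the end, for the whole second after the job is handed in: Every vessel stands released and at rest, upright (within 0.08 rad), on the carrier's floor (within 4 mm), in the compartment whose place in its row matches that of the vessel's clamp on the shaker (anywhere it can stand in it: 24 mm along, 27 mm across from the middle) (((y of clamp_jar in the frame of shaker between 0.0975 and 0.1275 m and y of jar in the frame of carrier between 0.0885 and 0.1365 m) or (y of clamp_jar in the frame of shaker between 0.0225 and 0.0525 m and y of jar in the frame of carrier between 0.0135 and 0.0615 m) or (y of clamp_jar in the frame of shaker between -0.0525 and -0.0225 m and y of jar in the frame of carrier between -0.0615 and -0.0135 m) or (y of clamp_jar in the frame of shaker between -0.1275 and -0.0975 m and y of jar in the frame of carrier between -0.1365 and -0.0885 m)) and x of jar in the frame of carrier between -0.027 and 0.027 m and z of jar in the frame of carrier between 0 and 0.008 m and angle between each of jar, bottle, vial, flask's own z axis and vertical below 0.08 rad and linear speed of each of jar, bottle, vial, flask below 0.02 m/s and angular speed of each of jar, bottle, vial, flask below 0.3 rad/s and ((y of clamp_bottle in the frame of shaker between 0.0975 and 0.1275 m and y of bottle in the frame of carrier between 0.0885 and 0.1365 m) or (y of clamp_bottle in the frame of shaker between 0.0225 and 0.0525 m and y of bottle in the frame of carrier between 0.0135 and 0.0615 m) or (y of clamp_bottle in the frame of shaker between -0.0525 and -0.0225 m and y of bottle in the frame of carrier between -0.0615 and -0.0135 m) or (y of clamp_bottle in the frame of shaker between -0.1275 and -0.0975 m and y of bottle in the frame of carrier between -0.1365 and -0.0885 m)) and x of bottle in the frame of carrier between -0.027 and 0.027 m and z of bottle in the frame of carrier between 0 and 0.008 m and ((y of clamp_vial in the frame of shaker between 0.0975 and 0.1275 m and y of vial in the frame of carrier between 0.0885 and 0.1365 m) or (y of clamp_vial in the frame of shaker between 0.0225 and 0.0525 m and y of vial in the frame of carrier between 0.0135 and 0.0615 m) or (y of clamp_vial in the frame of shaker between -0.0525 and -0.0225 m and y of vial in the frame of carrier between -0.0615 and -0.0135 m) or (y of clamp_vial in the frame of shaker between -0.1275 and -0.0975 m and y of vial in the frame of carrier between -0.1365 and -0.0885 m)) and x of vial in the frame of carrier between -0.027 and 0.027 m and z of vial in the frame of carrier between 0 and 0.008 m and ((y of clamp_flask in the frame of shaker between 0.0975 and 0.1275 m and y of flask in the frame of carrier between 0.0885 and 0.1365 m) or (y of clamp_flask in the frame of shaker between 0.0225 and 0.0525 m and y of flask in the frame of carrier between 0.0135 and 0.0615 m) or (y of clamp_flask in the frame of shaker between -0.0525 and -0.0225 m and y of flask in the frame of carrier between -0.0615 and -0.0135 m) or (y of clamp_flask in the frame of shaker between -0.1275 and -0.0975 m and y of flask in the frame of carrier between -0.1365 and -0.0885 m)) and x of flask in the frame of carrier between -0.027 and 0.027 m and z of flask in the frame of carrier between 0 and 0.008 m); the robot touches nothing.
It fails at once if a vessel was tipped over (angle between any of jar, bottle, vial, flask's own z axis and vertical above 0.6 rad).
It fails at once if a vessel was dropped: it fell, out of the fingers, by more than about 15 mm ((contact force between jar and the fingers below 0.3 N and linear speed of jar above 0.55 m/s) or (contact force between bottle and the fingers below 0.3 N and linear speed of bottle above 0.55 m/s) or (contact force between vial and the fingers below 0.3 N and linear speed of vial above 0.55 m/s) or (contact force between flask and the fingers below 0.3 N and linear speed of flask above 0.55 m/s)).
It also fails if it takes over 96 s, if anything falls off the work surface, if the arm or the gripper's body presses on something with over 40 N, if the wrist force passes 120 N, or if a joint passes its speed limit or range.

### The arm

A 7-joint arm with a two-finger parallel gripper is mounted at the origin on the work surface. World frame = base frame: x ahead of the robot, y to its left, z up, the work surface at z = 0. Lengths are in m, angles in rad, forces in N, time in s.
With the tool pointing down it reaches from about 0.4 to 0.85 m from the base axis. Payload 4.5 kg.
Tool frame: the origin (TCP) lies midway between the tips of the shut fingers; the grasp point (between the pads) lies 19 mm behind it; y points along the fingers, z is the direction in which the jaws open and shut, and the axes are right-handed (so a half turn about y gives the same grasp; the last joint's range is limited). The gripper opens to 88 mm and grips with 3 to 60 N. Pads are 18 mm wide; open, the fingers measure 123 mm over their backs; the gripper's body (75 mm by 187 mm) begins 45 mm behind the grasp point.
Start: joints at [-1.218, 0.689, -0.195, 1.565, 0.157, 0.902, -0.215], TCP at [0.196, 0.594, 0.239] pointing down, gripper open.
Joint ranges: [-3.01, 3.01], [-0.46, 2.08], [-1.47, 1.51], [0.13, 2.56], [-1, 4.14], [0.04, 2.09], [-2.66, 2.66]. Speed limits (rad/s): [2.57, 2.57, 3.14, 3.14, 3.14, 3.14, 3.14].

### API

Orientations are given as a unit quaternion [x, y, z, w].
In Python, from plant import r, snapshot, get_calibration, job, boxes_of gives the robot as it stands. The module is installed in compiled form; this text tells all that it offers.
- The arm moves only by the shell command python3 -m handwheel 'ROWS' [OPENING] [FORCE]. ROWS is JSON, a list that holds one entry, the list of rows, each a list of 6 numbers: the shift along the tool's x, y, z as a fraction of full scale, then the turn, a rotation vector about the tool's x, y, z as a fraction of full scale. In form: [[[x, y, z, wx, wy, wz], ...]]. A call has 1 to 12 rows; each row is the pose to reach, as a shift and turn from the pose commanded when the call began, along the tool's axes at that moment, turning the shorter way round; what a row does not reach only later rows make up. Full scale, the value 1, is 100 cm for a shift and 180 degrees for a turn. A row lasts 1/12 s, in which the tool goes at most 41.7 mm and 7.16 degrees, less where a joint would pass 70% of its speed; a pose out of reach is approached as far as the arm can. A call with a number of a shift or a turn outside -1 to 1 is refused whole. A call with a gripper value outside its range is refused whole. OPENING is the opening, from -1 (shut) to 1 (fully open), set as the call begins (- or left out, the last holds). The fingers move at their own pace and stop on an object; FORCE is the grip in N (left out, the last holds). Time passes only in rows, so rows that repeat a pose let the fingers close. It gives the time, the measured TCP pose, the force and the opening at its end, in the units of the state.
- r.get_state(): the state, without advancing time (a new reading comes with each control period).
- snapshot(name): name is "scene" or "top"; returns the picture (420x560x3 uint8, red, green, blue); there is no depth.
- get_calibration(name): a dict with "fx", "fy", "cx", "cy" (pixels), "T" (4x4, takes a point from camera to world coordinates). Camera axes: x right, y down, z forward; pixel columns grow to the right and rows downward; lengths in m; the calibration is good to about 2 mm. A picture is of the moment at which its call begins. get_calibration takes no time and is no camera call.
- job.finish_job(): hands the job in, once; it reports no verdict.
Trained networks look in the newest picture that a camera, given by its name, has taken for a name from the list of things; names that differ only in an ending like _2 or _b are one class to them, and where a whole thing is asked for, a point or a joint stands for the part that bears it (a point fixed in the world has none). Each returns a list of dicts, best first, with "confidence" (0 to 1); they miss things now and then, are a little off and sometimes report something else, mostly with a low value. They report only what shows in the picture. A call takes as long as a camera call. They do not tell look-alikes from the thing itself.
- boxes_of(thing, camera): "bbox" ([left, top, right, bottom] in pixels, round what is visible of it).
The state is a dict: "clock": time; "q": joint angles; "qd": joint speeds; "joint_torque": joint torques, N m; "tool_pos": TCP position; "eef_rot": TCP orientation; "contact_force": force on the tool from outside, world axes, zero at the start; "moment": the same for the moment, N m; "opening": opening from 0.0 (shut) to 1.0 (fully open).
Only numpy, scipy, OpenCV 4.12 (cv2) and the standard library are available. Lean on these libraries where they do the work, as an engineer would, in place of code of your own. Each camera call takes 0.05 s, during which the arm holds its last target. There are 200 camera calls.

## Working session

There is one attempt and no reset: what is moved stays moved. The work goes in short steps, Python scripts to look and compute and a shell command to move; the robot and the scene stay as the last step left them, time stands still between calls to the robot, and variables do not carry over. Pictures are saved under pics/ and viewed, about 12 in all and at most 16, crops included, and the job is handed in when it is done.

```bash
mkdir -p pics
python3 - <<'E'
from plant import r, snapshot, get_calibration, boxes_of
import cv2, numpy as np
np.set_printoptions(precision=4,suppress=True)
for c in ["scene","top"]:
    im=snapshot(c); cv2.imwrite(f"pics/{c}0.png",im[:,:,::-1])
    k=get_calibration(c); print(c,k["fx"],k["fy"],k["cx"],k["cy"]); print(k["T"])
    for t in ["jar","bottle","vial","flask","clamp_jar","clamp_bottle","clamp_vial","clamp_flask","shaker","carrier"]:
        print(t,[(np.round(b["bbox"]).tolist(),round(b["confidence"],2)) for b in boxes_of(t,c)[:4]])
s=r.get_state(); print(s["tool_pos"],s["eef_rot"],s["opening"],s["clock"],s["contact_force"])
E
```

```text
scene 502.1665741545021 502.1665741545021 295.12993518330484 206.50868004933702
[[-0.4396  0.7046 -0.557   1.0689]
 [ 0.8982  0.3441 -0.2736  0.2483]
 [-0.0011 -0.6206 -0.7841  0.8093]
 [ 0.      0.      0.      1.    ]]
jar [([216.0, 107.0, 245.0, 151.0], 0.96)]
bottle [([325.0, 133.0, 350.0, 175.0], 0.77), ([386.0, 191.0, 409.0, 235.0], 0.71)]
vial [([256.0, 116.0, 275.0, 153.0], 0.64)]
flask [([292.0, 122.0, 316.0, 170.0], 0.65), ([198.0, 193.0, 226.0, 234.0], 0.58)]
clamp_jar [([223.0, 148.0, 246.0, 149.0], 0.61)]
clamp_bottle [([324.0, 163.0, 354.0, 183.0], 0.8)]
clamp_vial [([258.0, 115.0, 275.0, 153.0], 0.6), ([255.0, 141.0, 278.0, 162.0], 0.43)]
clamp_flask [([287.0, 149.0, 319.0, 174.0], 0.61), ([216.0, 106.0, 246.0, 150.0], 0.46)]
shaker [([189.0, 119.0, 374.0, 227.0], 0.72), ([258.0, 143.0, 278.0, 159.0], 0.65)]
carrier [([226.0, 221.0, 404.0, 349.0], 0.71)]
top 463.0959750912474 463.0959750912474 274.0345649114152 207.61480321560705
[[ 0.0102 -0.9991  0.0422  0.5132]
 [-0.9996 -0.0091  0.0265 -0.0287]
 [-0.0261 -0.0424 -0.9988  0.7478]
 [ 0.      0.      0.      1.    ]]
jar [([386.0, 251.0, 442.0, 292.0], 0.73)]
bottle [([144.0, 249.0, 178.0, 284.0], 0.9), ([224.0, 265.0, 259.0, 302.0], 0.74)]
vial [([341.0, 259.0, 376.0, 288.0], 0.69), ([222.0, 258.0, 266.0, 297.0], 0.58)]
flask [([283.0, 260.0, 316.0, 295.0], 0.82), ([354.0, 150.0, 395.0, 184.0], 0.6), ([337.0, 256.0, 366.0, 283.0], 0.5), ([206.0, 212.0, 447.0, 334.0], 0.25)]
clamp_jar [([383.0, 247.0, 414.0, 290.0], 0.9), ([337.0, 259.0, 366.0, 282.0], 0.26)]
clamp_bottle [([222.0, 259.0, 266.0, 300.0], 0.54)]
clamp_vial [([336.0, 257.0, 362.0, 282.0], 0.71)]
clamp_flask []
shaker [([201.0, 212.0, 448.0, 334.0], 0.74), ([273.0, 254.0, 319.0, 299.0], 0.68), ([223.0, 257.0, 264.0, 298.0], 0.45)]
carrier [([118.0, 104.0, 331.0, 182.0], 0.95)]
[0.1958 0.5935 0.2387] [-0.6981  0.1122 -0.1122  0.6982] 1.000692150695265 1.1 [ 0.4856 -0.8143  0.8193]
```

View pics/scene0.png

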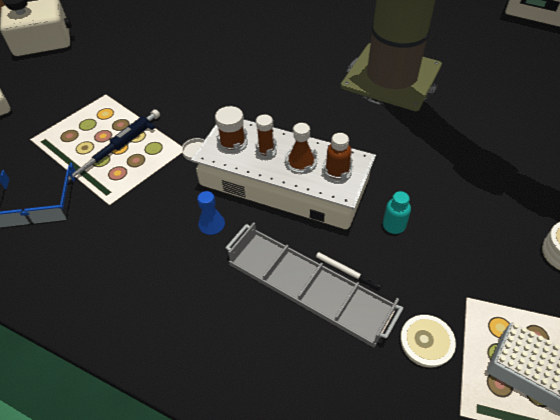

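View pics/top0.png

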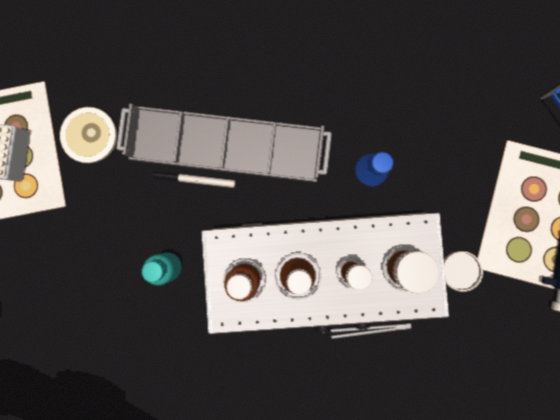

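The scene view shows the amber vessels on the shaker and the grey carrier beyond it. In the top view (left is the robot's left), the order is bottle (239,285), flask (298,280), vial (357,275), jar (415,270). The turquoise bottle (160,269) and blue flask (375,167) are decoys standing off the shaker. The empty carrier spans 125..325 × 108..180.

```bash
cat > h.py <<'E'
import cv2, numpy as np
from plant import r, snapshot, get_calibration, boxes_of
from scipy.spatial.transform import Rotation as R
np.set_printoptions(precision=4,suppress=True)
def back(px,z,c="top"):
    k=get_calibration(c);T=np.array(k["T"]);d=T[:3,:3]@[(px[0]-k["cx"])/k["fx"],(px[1]-k["cy"])/k["fy"],1]
    return T[:3,3]+d*(z-T[2,3])/d[2]
def proj(p,c="top"):
    k=get_calibration(c);T=np.array(k["T"]);q=T[:3,:3].T@(np.array(p)-T[:3,3])
    return np.array([k["fx"]*q[0]/q[2]+k["cx"],k["fy"]*q[1]/q[2]+k["cy"]])
def fr(o,yaw,p): return np.array([o[0],o[1],0])+R.from_euler("z",yaw).apply(p)
def shift(dst):  # world displacement / tool-y target -> row numbers
    s=r.get_state();Q=R.from_quat(s["eef_rot"]); return Q.inv().apply(np.array(dst)-s["tool_pos"])
E
python3 - <<'E'
from h import *
im=cv2.imread("pics/top0.png");g=cv2.cvtColor(im,cv2.COLOR_BGR2HSV)
# platform
m=((g[:,:,2]>130)&(g[:,:,1]<70)).astype(np.uint8)*255
sub=np.zeros_like(m);sub[205:345,195:455]=m[205:345,195:455]
sub=cv2.morphologyEx(sub,cv2.MORPH_OPEN,np.ones((5,5)))
c=max(cv2.findContours(sub,0,2)[0],key=cv2.contourArea);
q=cv2.approxPolyDP(cv2.convexHull(c),8,True)[:,0];print("platform",q.tolist())
for p in q: print(back(p,.084))
# carrier floors
sat=g[:,:,1];v=g[:,:,2]
print(v[145,120:335].tolist())
out=cv2.resize(im[95:195,105:345],None,fx=3.3,fy=3.3,interpolation=cv2.INTER_CUBIC);cv2.imwrite("pics/carr.png",cv2.convertScaleAbs(out,alpha=1.3))
# caps: bright low-sat blobs
for n,(x0,y0,x1,y1),z in [("bottle",(222,265,256,305),.175),("flask",(282,262,316,300),.175),("vial",(342,258,376,292),.171),("jar",(390,245,442,295),.159)]:
    print(n,back(((x0+x1)/2,(y0+y1)/2),z))
out=cv2.resize(im[240:310,210:450],None,fx=3.3,fy=3.3,interpolation=cv2.INTER_CUBIC);cv2.imwrite("pics/caps.png",out)
E
```

```text
platform [[439, 214], [454, 255], [447, 316], [208, 331], [202, 231]]
[ 0.5343 -0.2457  0.084 ]
[ 0.4765 -0.2664  0.084 ]
[ 0.3908 -0.2561  0.084 ]
[0.3645 0.0812 0.084 ]
[0.5067 0.0922 0.084 ]
[140, 92, 68, 91, 130, 142, 114, 77, 66, 65, 65, 65, 66, 68, 86, 126, 153, 162, 162, 162, 162, 162, 162, 162, 161, 162, 162, 162, 162, 162, 163, 164, 163, 163, 162, 163, 164, 164, 164, 163, 163, 164, 163, 164, 164, 164, 165, 165, 164, 164, 166, 166, 165, 163, 159, 156, 153, 126, 84, 71, 93, 133, 161, 166, 167, 166, 166, 168, 167, 167, 168, 167, 167, 167, 167, 167, 169, 169, 168, 168, 168, 168, 168, 168, 168, 167, 168, 167, 168, 169, 168, 168, 168, 170, 170, 169, 171, 171, 171, 171, 170, 171, 168, 163, 137, 93, 88, 130, 163, 171, 171, 171, 172, 171, 171, 171, 171, 171, 171, 172, 171, 170, 171, 171, 170, 171, 172, 172, 171, 171, 171, 172, 172, 172, 173, 172, 171, 172, 171, 173, 172, 172, 172, 172, 172, 172, 172, 172, 172, 170, 166, 162, 136, 109, 136, 165, 173, 174, 174, 173, 173, 173, 174, 173, 174, 173, 173, 174, 174, 172, 172, 173, 172, 173, 171, 173, 171, 171, 171, 173, 172, 172, 172, 172, 172, 172, 173, 172, 172, 171, 172, 172, 172, 172, 171, 172, 166, 139, 111, 134, 153, 129, 78, 39, 40, 78, 140, 183, 184, 144, 81, 43, 32, 33, 33]
bottle [0.4416 0.0287 0.175 ]
flask [ 0.4475 -0.0451  0.175 ]
vial [ 0.4553 -0.1191  0.171 ]
jar [ 0.4613 -0.1922  0.159 ]
```

View pics/carr.png

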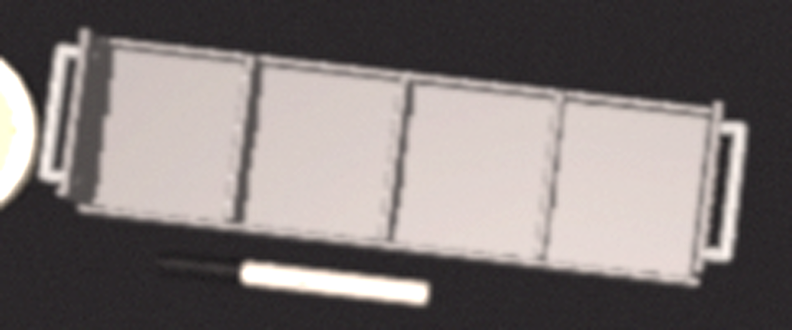

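View pics/caps.png

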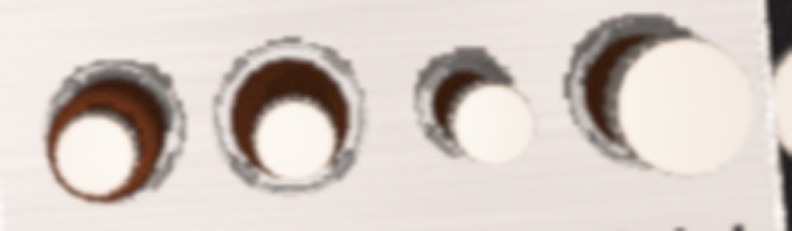

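The carrier crop shows partition tops at crop x≈247, 399 and 551. The caps crop shows four white caps at (95,154), (294,138), (492,123), (685,106), all over amber bodies in steel clamps. These are the vessels meant.

Run:
```python
from h import *
C={"bottle":(95,154,.175),"flask":(294,138,.175),"vial":(492,123,.171),"jar":(685,106,.159)}
P=np.array([back((210+(u-1)/3.3,240+(v-1)/3.3),z) for u,v,z in C.values()]);print(P)
ys=np.array([.1125,.0375,-.0375,-.1125])
d=(ys[:,None]*P[:,:2]).sum(0)/(ys**2).sum();yaw=np.arctan2(-d[0],d[1]);o=P[:,:2].mean(0)
print("shaker",o,yaw,np.linalg.norm(d));print(np.array([fr(o,yaw,[0,y,0]) for y in ys])[:,:2]-P[:,:2])
c=np.array([back(p,.084) for p in [(439,214),(447,316),(208,331),(202,231)]]);print("platform centre",c.mean(0),np.arctan2((c[3]-c[0])[1],(c[3]-c[0])[0])-np.pi/2)
Q=np.array([back((105+u/3.3,95+v/3.3),.026)for u,v in [(246.5,140),(399,158),(551,176.5)]]);e=Q[0]-Q[2];cy=np.arctan2(-e[0],e[1])
co=Q.mean(0);print("carrier",co,cy,np.linalg.norm(e)/.15)
for y in ys: print(fr(co,cy,[0,y,0]))
im=cv2.imread("pics/top0.png");im=cv2.resize(im,None,fx=3.3,fy=3.3)
def poly(o,yaw,hx,hy,y0,z,col):
    p=np.array([proj(fr(o,yaw,[a*hx,y0+b*hy,z]))*3.3+1 for a,b in [(1,1),(1,-1),(-1,-1),(-1,1)]]);cv2.polylines(im,[p.astype(int)],True,col,1)
poly(co,cy,.043,.152,0,.014,(0,255,0));
for y in ys: poly(co,cy,.040,.0355,y,.004,(0,0,255))
poly(o,yaw,.073,.17,0,.084,(0,255,0))
for y,rr,z in zip(ys,(.023,.026,.015,.0265),(.145,.087,.155,.159)):
    p=proj(fr(o,yaw,[0,y,z]))*3.3+1;cv2.circle(im,tuple(p.astype(int)),int(rr*463/(.748-z)*3.3),(255,0,0),1)
cv2.imwrite("pics/fit.png",cv2.resize(im[300:1120,350:1500],(798,569)))
s=r.get_state();print(R.from_quat(s["eef_rot"]).as_matrix())
```

```text
[[ 0.4399  0.0293  0.175 ]
 [ 0.4468 -0.0448  0.175 ]
 [ 0.4529 -0.1188  0.171 ]
 [ 0.4591 -0.1938  0.159 ]]
shaker [ 0.4497 -0.082 ] 0.08520118090348207 0.994623077658721
[[ 0.0002  0.0007]
 [-0.0003  0.0002]
 [-0.0001 -0.0006]
 [ 0.0002 -0.0003]]
platform centre [ 0.4491 -0.0821  0.084 ] 0.08163655938489289
carrier [0.6449 0.0675 0.026 ] -0.11419721971181485 0.9793906340184476
[0.6578 0.1793 0.    ]
[0.6492 0.1048 0.    ]
[0.6407 0.0303 0.    ]
[ 0.6321 -0.0442  0.    ]
[[ 0.9496 -0.      0.3134]
 [-0.3134  0.      0.9496]
 [-0.     -1.      0.    ]]
```

View pics/fit.png

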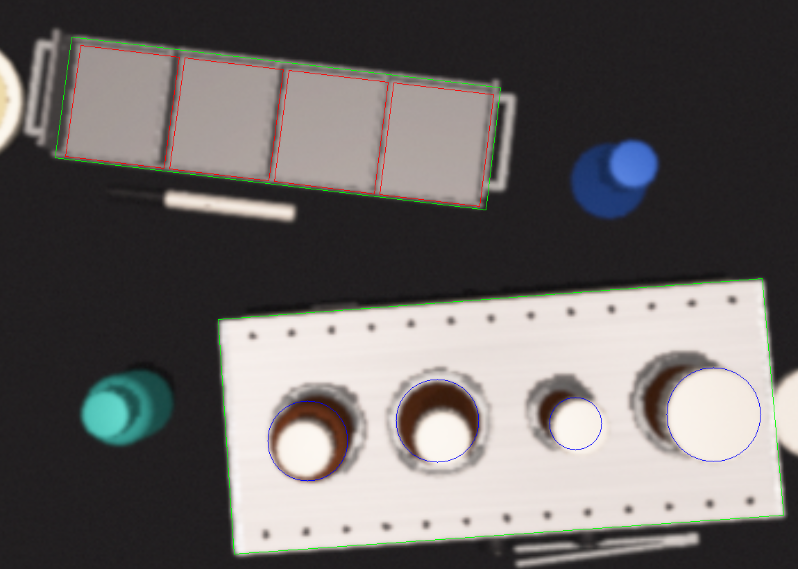

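The fitted outlines match the shaker and the vessels. The carrier outline needs about +2 mm in y. The order from the left is bottle, flask, vial, jar. I'll start with the bottle.

```bash
cat > to.py <<'E'
import sys; from h import *
# usage: to.py name s|c : offset (tool axes, m) and turn to vessel's slot on shaker/carrier; tip heights
ys={"bottle":.1125,"flask":.0375,"vial":-.0375,"jar":-.1125};tip={"bottle":.030,"flask":.058,"vial":.040,"jar":.042}
n,w=sys.argv[1:3];o,yaw,z0=((.4497,-.082),.0845,.087) if w=="s" else ((.6449,.0695),-.1142,.004)
t=fr(o,yaw,[0,ys[n],z0+tip[n]]);s=r.get_state();Q=R.from_quat(s["eef_rot"]);M=Q.as_matrix()
a=np.arctan2(M[1,2],M[0,2]);d=(yaw-a+np.pi)%(2*np.pi)-np.pi
print("target",t,"shift",M.T@(t-s["tool_pos"]),"turn_y",-d/np.pi,"tilt",M[2],"clock",s["clock"],"open",s["opening"])
E
python3 to.py bottle s
```

```text
target [0.4402 0.0301 0.117 ] shift [ 0.4086  0.1217 -0.4585] turn_y 0.37164633782813494 tilt [-0. -1.  0.] clock 1.1 open 1.000692150695265
```

```bash
python3 -m handwheel '[[[0.017,0,-0.019,0,0.015,0],[0.05,0,-0.057,0,0.046,0],[0.084,0,-0.095,0,0.077,0],[0.119,0,-0.133,0,0.108,0],[0.153,0,-0.171,0,0.139,0],[0.187,0,-0.21,0,0.17,0],[0.22,0,-0.248,0,0.2,0],[0.255,0,-0.286,0,0.231,0],[0.289,0,-0.324,0,0.262,0],[0.323,0,-0.362,0,0.293,0],[0.35,0,-0.393,0,0.32,0],[0.37,0,-0.415,0,0.337,0]]]' 1 && python3 to.py bottle s
```

```text
clock: 2.1
tool_pos: [0.389, 0.148, 0.239]
eef_rot: [-0.545, 0.45, -0.45, 0.545]
contact_force: [-0.0, 1.6, 0.1]
opening: 1.002
target [0.4402 0.0301 0.117 ] shift [0.1255 0.122  0.0279] turn_y 0.033544368445950275 tilt [-0.0003 -1.      0.001 ] clock 2.1 open 1.00249892528906
```

```bash
python3 -m handwheel '[[[0,0,0,0,0,0],[0,0,0,0,0,0],[0,0,0,0,0,0]]]' >/dev/null; python3 to.py bottle s
```

```text
target [0.4402 0.0301 0.117 ] shift [0.1281 0.1217 0.0276] turn_y 0.034825315604542544 tilt [-0.0009 -1.      0.0004] clock 2.35 open 1.0022649058591968
```

```bash
python3 -m handwheel '[[[0.03,0,0.007,0,0.01,0],[0.06,0,0.013,0,0.02,0],[0.09,0,0.02,0,0.03,0],[0.12,0,0.026,0,0.035,0],[0.128,0,0.0276,0,0.035,0],[0.128,0,0.0276,0,0.035,0],[0.128,0,0.0276,0,0.035,0],[0.128,0,0.0276,0,0.035,0]]]' 1 && python3 to.py bottle s
python3 - <<'E'
from h import *
cv2.imwrite("pics/s1.png",cv2.resize(snapshot("scene")[60:240,150:430,::-1],None,fx=2.5,fy=2.5))
E
```

```text
clock: 3.02
tool_pos: [0.4394, 0.032, 0.2386]
eef_rot: [-0.521, 0.478, -0.477, 0.522]
contact_force: [-0.3, -0.2, 0.2]
opening: 1.0
target [0.4402 0.0301 0.117 ] shift [0.0021 0.1216 0.0007] turn_y 0.0010971359322924262 tilt [-0.0014 -1.     -0.0006] clock 3.0167 open 1.0001162640552548
```

View pics/s1.png

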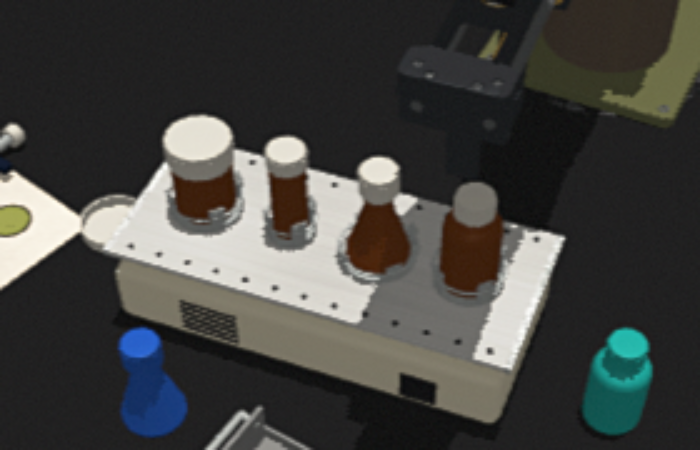

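The gripper is above the bottle at (470,240) in the crop, with its jaws across the row and clear of the flask. I'll lower it.

```bash
python3 -m handwheel '[[[0.001,0.02,0.0005,0,0.001,0],[0.002,0.04,0.0007,0,0.001,0],[0.002,0.06,0.0007,0,0.001,0],[0.002,0.08,0.0007,0,0.001,0],[0.002,0.095,0.0007,0,0.001,0],[0.002,0.108,0.0007,0,0.001,0],[0.002,0.117,0.0007,0,0.001,0],[0.002,0.1215,0.0007,0,0.001,0],[0.002,0.1215,0.0007,0,0.001,0],[0.002,0.1215,0.0007,0,0.001,0]]]' 1 && python3 to.py bottle s
```

```text
clock: 3.9
tool_pos: [0.4408, 0.0283, 0.1174]
eef_rot: [-0.52, 0.479, -0.479, 0.52]
contact_force: [-0.1, -0.6, 0.5]
opening: 1.002
target [0.4402 0.0301 0.117 ] shift [-0.0018  0.0004 -0.0005] turn_y -0.0008304287476318598 tilt [-0.0005 -1.     -0.0001] clock 3.9 open 1.0024713402881564
```

```bash
python3 -m handwheel '[[[0,0,0,0,0,0],[0,0,0,0,0,0],[0,0,0,0,0,0],[0,0,0,0,0,0],[0,0,0,0,0,0],[0,0,0,0,0,0],[0,0,0,0,0,0],[0,0,0,0,0,0],[0,0,0,0,0,0],[0,0,0,0,0,0],[0,0,0,0,0,0],[0,0,0,0,0,0]]]' -1 20
```

```text
clock: 4.9
tool_pos: [0.4411, 0.0274, 0.1173]
eef_rot: [-0.52, 0.48, -0.48, 0.52]
contact_force: [0.9, 0.1, 1.9]
opening: 0.518
```

```bash
python3 -m handwheel '[[[0,-0.005,0,0,0,0],[0,-0.012,0,0,0,0],[0,-0.022,0,0,0,0],[0,-0.034,0,0,0,0],[0,-0.046,0,0,0,0],[0,-0.056,0,0,0,0],[0,-0.062,0,0,0,0],[0,-0.065,0,0,0,0],[0,-0.065,0,0,0,0],[0,-0.065,0,0,0,0]]]' && python3 to.py bottle c
```

```text
clock: 5.73
tool_pos: [0.4407, 0.0274, 0.1821]
eef_rot: [0.52, -0.48, 0.479, -0.52]
contact_force: [0.4, 0.3, -1.4]
opening: 0.514
target [0.6577 0.1813 0.034 ] shift [-0.1359  0.148   0.2287] turn_y 0.06190804360738558 tilt [-0.0001 -1.     -0.0003] clock 5.7333 open 0.5139268217718317
```

```bash
python3 -m handwheel '[[[-0.006,0,0.01,0,0.003,0],[-0.018,0,0.03,0,0.009,0],[-0.034,0,0.056,0,0.016,0],[-0.05,0,0.084,0,0.023,0],[-0.066,0,0.112,0,0.03,0],[-0.083,0,0.14,0,0.037,0],[-0.099,0,0.168,0,0.044,0],[-0.114,0,0.193,0,0.051,0],[-0.126,0,0.213,0,0.057,0],[-0.133,0,0.225,0,0.061,0],[-0.136,0,0.2287,0,0.062,0],[-0.136,0,0.2287,0,0.062,0]]]' && python3 to.py bottle c;  python3 - <<'E'
from h import *
cv2.imwrite("pics/s2.png",cv2.resize(snapshot("scene")[100:370,150:470,::-1],None,fx=2,fy=2))
E
```

```text
clock: 6.73
tool_pos: [0.6576, 0.1821, 0.1807]
eef_rot: [-0.471, 0.528, -0.527, 0.47]
contact_force: [0.0, 0.6, -1.7]
opening: 0.52
target [0.6577 0.1813 0.034 ] shift [0.0008 0.1467 0.0004] turn_y 0.0003082856844037594 tilt [ 0.0003 -1.     -0.0018] clock 6.7333 open 0.5200411096018694
```

View pics/s2.png

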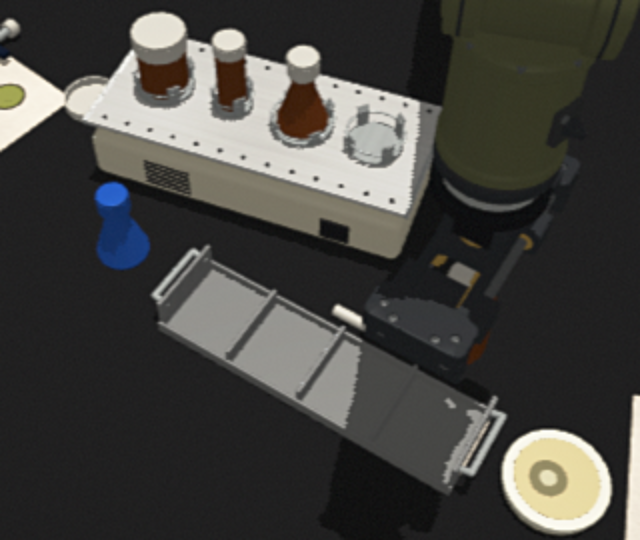

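The bottle is held over the leftmost compartment, which is the right-hand one in this view.

```bash
python3 -m handwheel '[[[0,0.006,0,0,0,0],[0,0.02,0,0,0,0],[0,0.036,0,0,0,0],[0,0.053,0,0,0,0],[0.0005,0.07,0,0,0,0],[0.0005,0.087,0,0,0,0],[0.0005,0.104,0,0,0,0],[0.0005,0.12,0,0,0,0],[0.0005,0.133,0,0,0,0],[0.0005,0.14,0,0,0,0],[0.0005,0.143,0,0,0,0],[0.0005,0.143,0,0,0,0]]]' && python3 to.py bottle c
```

```text
clock: 7.78
tool_pos: [0.6575, 0.1804, 0.0388]
eef_rot: [-0.471, 0.528, -0.528, 0.47]
contact_force: [-0.3, -0.7, -1.0]
opening: 0.514
target [0.6577 0.1813 0.034 ] shift [-0.0009  0.0048  0.0001] turn_y -0.00021479148262585723 tilt [ 0.0004 -1.     -0.0009] clock 7.7833 open 0.5137834157573852
```

```bash
python3 -m handwheel '[[[0,0.001,0,0,0,0],[0,0.002,0,0,0,0],[0,0.003,0,0,0,0],[0,0.004,0,0,0,0],[0,0.004,0,0,0,0],[0,0.004,0,0,0,0]]]' && python3 to.py bottle c
```

```text
clock: 8.28
tool_pos: [0.658, 0.1809, 0.0354]
eef_rot: [0.47, -0.528, 0.528, -0.471]
contact_force: [-0.7, -0.7, -2.0]
opening: 0.515
target [0.6577 0.1813 0.034 ] shift [-0.0004  0.0014 -0.0003] turn_y -0.0001012756532687311 tilt [-0.0001 -1.      0.0002] clock 8.2833 open 0.51530058191102
```

Nothing has touched yet, so I'll lower it 2 mm more.

```bash
python3 -m handwheel '[[[0,0.0007,0,0,0,0],[0,0.0014,0,0,0,0],[0,0.002,0,0,0,0],[0,0.002,0,0,0,0],[0,0.002,0,0,0,0]]]' && python3 to.py bottle c
```

```text
clock: 8.7
tool_pos: [0.6581, 0.1809, 0.0344]
eef_rot: [0.47, -0.528, 0.528, -0.471]
contact_force: [-2.2, -0.9, 7.1]
opening: 0.519
target [0.6577 0.1813 0.034 ] shift [-0.0003  0.0004 -0.0004] turn_y -0.0001336408170890097 tilt [-0.0004 -1.      0.0004] clock 8.7 open 0.5187977421686644
```

Contact with the floor shows as +7 N. I'll open and rise.

```bash
python3 -m handwheel '[[[0,0,0,0,0,0],[0,0,0,0,0,0],[0,0,0,0,0,0],[0,0,0,0,0,0],[0,0,0,0,0,0],[0,0,0,0,0,0],[0,0,0,0,0,0],[0,0,0,0,0,0]]]' 1 && python3 -m handwheel '[[[0,-0.01,0,0,0,0],[0,-0.03,0,0,0,0],[0,-0.055,0,0,0,0],[0,-0.085,0,0,0,0],[0,-0.115,0,0,0,0],[0,-0.145,0,0,0,0],[0,-0.175,0,0,0,0],[0,-0.2,0,0,0,0],[0,-0.205,0,0,0,0],[0,-0.205,0,0,0,0]]]' && python3 to.py flask s
```

```text
clock: 9.37
tool_pos: [0.658, 0.1808, 0.0332]
eef_rot: [-0.471, 0.528, -0.528, 0.471]
contact_force: [0.2, 0.3, -0.6]
opening: 1.004
clock: 10.2
tool_pos: [0.6592, 0.181, 0.2411]
eef_rot: [0.469, -0.527, 0.529, -0.472]
contact_force: [0.2, 0.3, -1.0]
opening: 1.002
target [ 0.4465 -0.0446  0.145 ] shift [ 0.2487  0.0947 -0.1859] turn_y -0.0634175337734745 tilt [-0.0021 -1.      0.0048] clock 10.2 open 1.0023191877963136
```

```bash
python3 -m handwheel '[[[0.013,0,-0.01,0,-0.003,0],[0.038,0,-0.028,0,-0.01,0],[0.068,0,-0.051,0,-0.018,0],[0.098,0,-0.073,0,-0.026,0],[0.128,0,-0.095,0,-0.034,0],[0.158,0,-0.118,0,-0.042,0],[0.188,0,-0.14,0,-0.05,0],[0.215,0,-0.161,0,-0.057,0],[0.235,0,-0.176,0,-0.061,0],[0.246,0,-0.184,0,-0.063,0],[0.2487,0,-0.186,0,-0.0634,0],[0.2487,0,-0.186,0,-0.0634,0]]]' && python3 -m handwheel '[[[0,0,0,0,0,0],[0,0,0,0,0,0],[0,0,0,0,0,0]]]' >/dev/null && python3 to.py flask s
```

```text
clock: 11.2
tool_pos: [0.4447, -0.045, 0.2378]
eef_rot: [0.52, -0.479, 0.478, -0.52]
contact_force: [-0.1, 0.4, 0.4]
opening: 1.0
target [ 0.4465 -0.0446  0.145 ] shift [0.001  0.093  0.0005] turn_y 0.0007569218943094794 tilt [-0.0005 -1.      0.0007] clock 11.45 open 1.0007503810886866
```

```bash
python3 -m handwheel '[[[0.001,0.015,0.0005,0,0,0],[0.001,0.033,0.0005,0,0,0],[0.001,0.051,0.0005,0,0,0],[0.001,0.068,0.0005,0,0,0],[0.001,0.082,0.0005,0,0,0],[0.001,0.09,0.0005,0,0,0],[0.001,0.093,0.0005,0,0,0],[0.001,0.093,0.0005,0,0,0],[0.001,0.093,0.0005,0,0,0]]]' && python3 to.py flask s
```

```text
clock: 12.2
tool_pos: [0.4458, -0.0458, 0.1455]
eef_rot: [-0.521, 0.478, -0.479, 0.521]
contact_force: [0.2, 0.9, 0.5]
opening: 1.002
target [ 0.4465 -0.0446  0.145 ] shift [-0.0011  0.0005  0.0008] turn_y 0.00012922572752589116 tilt [-0.     -1.      0.0008] clock 12.2 open 1.0017072367352071
```

```bash
python3 -m handwheel '[[[0,0,0,0,0,0],[0,0,0,0,0,0],[0,0,0,0,0,0],[0,0,0,0,0,0],[0,0,0,0,0,0],[0,0,0,0,0,0],[0,0,0,0,0,0],[0,0,0,0,0,0],[0,0,0,0,0,0],[0,0,0,0,0,0],[0,0,0,0,0,0],[0,0,0,0,0,0]]]' -1 20
```

```text
clock: 13.2
tool_pos: [0.4457, -0.0459, 0.1452]
eef_rot: [-0.521, 0.478, -0.479, 0.521]
contact_force: [0.8, 0.9, -0.0]
opening: 0.324
```

```bash
python3 -m handwheel '[[[0,-0.005,0,0,0,0],[0,-0.012,0,0,0,0],[0,-0.022,0,0,0,0],[0,-0.034,0,0,0,0],[0,-0.046,0,0,0,0],[0,-0.056,0,0,0,0],[0,-0.062,0,0,0,0],[0,-0.065,0,0,0,0],[0,-0.065,0,0,0,0],[0,-0.065,0,0,0,0]]]' && python3 to.py flask c
```

```text
clock: 14.03
tool_pos: [0.4451, -0.046, 0.2101]
eef_rot: [0.521, -0.479, 0.478, -0.521]
contact_force: [-0.3, 0.4, -1.9]
opening: 0.33
target [0.6492 0.1068 0.062 ] shift [-0.1349  0.148   0.2163] turn_y 0.06329252309154819 tilt [-0.0001 -1.     -0.0003] clock 14.0333 open 0.3304057098595297
```

```bash
python3 -m handwheel '[[[-0.006,0,0.01,0,0.003,0],[-0.018,0,0.029,0,0.009,0],[-0.033,0,0.053,0,0.016,0],[-0.05,0,0.08,0,0.023,0],[-0.066,0,0.106,0,0.03,0],[-0.083,0,0.132,0,0.038,0],[-0.099,0,0.158,0,0.045,0],[-0.114,0,0.182,0,0.052,0],[-0.126,0,0.202,0,0.058,0],[-0.133,0,0.213,0,0.062,0],[-0.135,0,0.2163,0,0.0633,0],[-0.135,0,0.2163,0,0.0633,0]]]' && python3 to.py flask c
```

```text
clock: 15.03
tool_pos: [0.6496, 0.1083, 0.2089]
eef_rot: [-0.471, 0.528, -0.527, 0.471]
contact_force: [0.2, 0.1, -0.0]
opening: 0.331
target [0.6492 0.1068 0.062 ] shift [ 0.0016  0.1469 -0.    ] turn_y 0.000539343246085838 tilt [-0.     -1.     -0.0012] clock 15.0333 open 0.33095453842635725
```

```bash
python3 -m handwheel '[[[0,0.006,0,0,0,0],[0,0.02,0,0,0,0],[0,0.036,0,0,0,0],[0,0.053,0,0,0,0],[0,0.07,0,0,0,0],[0,0.087,0,0,0,0],[0,0.104,0,0,0,0],[0,0.12,0,0,0,0],[0,0.133,0,0,0,0],[0,0.14,0,0,0,0],[0,0.143,0,0,0,0],[0,0.143,0,0,0,0]]]' && python3 to.py flask c
python3 - <<'E'
from h import *
cv2.imwrite("pics/s3.png",cv2.resize(snapshot("scene")[100:370,150:470,::-1],None,fx=2,fy=2))
E
```

```text
clock: 16.03
tool_pos: [0.649, 0.1065, 0.0668]
eef_rot: [-0.471, 0.528, -0.528, 0.47]
contact_force: [0.3, 0.2, -2.0]
opening: 0.329
target [0.6492 0.1068 0.062 ] shift [-0.0003  0.0048  0.0002] turn_y -0.0001332643122778396 tilt [ 0.0004 -1.     -0.0009] clock 16.0333 open 0.32862019683904786
```

View pics/s3.png

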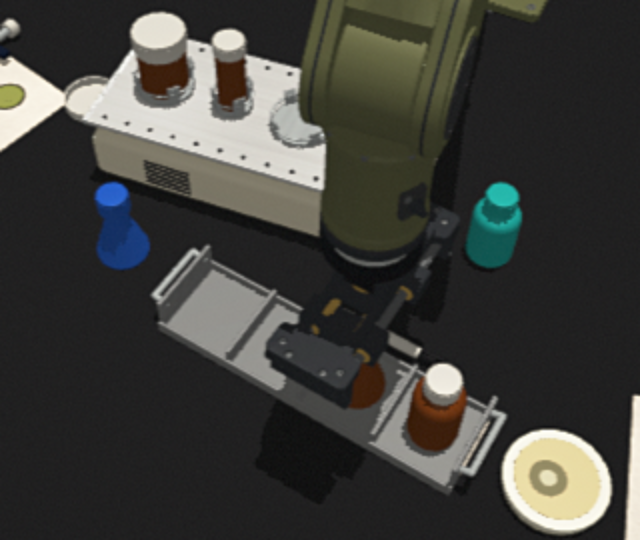

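The bottle stands in the leftmost compartment at crop (435,410). The flask is in its own compartment at (365,385), with no conflict.

```bash
python3 -m handwheel '[[[0,0.001,0,0,0,0],[0,0.002,0,0,0,0],[0,0.003,0,0,0,0],[0,0.004,0,0,0,0],[0,0.005,0,0,0,0],[0,0.0055,0,0,0,0],[0,0.0055,0,0,0,0]]]' && python3 to.py flask c
```

```text
clock: 16.67
tool_pos: [0.6498, 0.1069, 0.0622]
eef_rot: [0.47, -0.528, 0.528, -0.471]
contact_force: [0.0, -0.4, 2.8]
opening: 0.331
target [0.6492 0.1068 0.062 ] shift [ 0.0002  0.0002 -0.0006] turn_y -3.329613002877388e-05 tilt [-0.0004 -1.      0.0008] clock 16.6667 open 0.33065461490877385
```

```bash
python3 -m handwheel '[[[0,0,0,0,0,0],[0,0,0,0,0,0],[0,0,0,0,0,0],[0,0,0,0,0,0],[0,0,0,0,0,0],[0,0,0,0,0,0],[0,0,0,0,0,0],[0,0,0,0,0,0],[0,0,0,0,0,0],[0,0,0,0,0,0]]]' 1 && python3 -m handwheel '[[[0,-0.01,0,0,0,0],[0,-0.03,0,0,0,0],[0,-0.055,0,0,0,0],[0,-0.085,0,0,0,0],[0,-0.115,0,0,0,0],[0,-0.145,0,0,0,0],[0,-0.168,0,0,0,0],[0,-0.177,0,0,0,0],[0,-0.177,0,0,0,0],[0,-0.177,0,0,0,0]]]' && python3 to.py vial s
```

```text
clock: 17.5
tool_pos: [0.6494, 0.1068, 0.0617]
eef_rot: [-0.471, 0.528, -0.528, 0.471]
contact_force: [-0.0, 0.7, -0.3]
opening: 0.997
clock: 18.33
tool_pos: [0.649, 0.1068, 0.2383]
eef_rot: [-0.471, 0.528, -0.528, 0.47]
contact_force: [-0.4, -0.6, -0.6]
opening: 0.997
target [ 0.4529 -0.1194  0.127 ] shift [ 0.2471  0.1114 -0.169 ] turn_y -0.06326074356305997 tilt [-0.     -1.     -0.0006] clock 18.3333 open 0.996933431511845
```

```bash
python3 -m handwheel '[[[0.013,0,-0.009,0,-0.003,0],[0.038,0,-0.026,0,-0.01,0],[0.068,0,-0.0465,0,-0.018,0],[0.098,0,-0.067,0,-0.026,0],[0.128,0,-0.0875,0,-0.034,0],[0.158,0,-0.108,0,-0.042,0],[0.188,0,-0.129,0,-0.05,0],[0.215,0,-0.147,0,-0.057,0],[0.235,0,-0.161,0,-0.061,0],[0.245,0,-0.168,0,-0.063,0],[0.247,0,-0.169,0,-0.0633,0],[0.247,0,-0.169,0,-0.0633,0]]]' && python3 -m handwheel '[[[0,0,0,0,0,0],[0,0,0,0,0,0],[0,0,0,0,0,0]]]' >/dev/null && python3 to.py vial s
```

```text
clock: 19.33
tool_pos: [0.4534, -0.119, 0.238]
eef_rot: [0.521, -0.479, 0.478, -0.521]
contact_force: [-0.4, 0.4, -0.3]
opening: 0.996
target [ 0.4529 -0.1194  0.127 ] shift [ 0.0014  0.1115 -0.0017] turn_y 0.0008413850454633506 tilt [-0.0006 -1.      0.0005] clock 19.5833 open 0.998139826032337
```

```bash
python3 -m handwheel '[[[0.001,0.015,-0.001,0,0,0],[0.001,0.035,-0.001,0,0,0],[0.001,0.055,-0.001,0,0,0],[0.001,0.074,-0.001,0,0,0],[0.001,0.091,-0.001,0,0,0],[0.001,0.103,-0.001,0,0,0],[0.001,0.11,-0.001,0,0,0],[0.001,0.111,-0.001,0,0,0],[0.001,0.111,-0.001,0,0,0],[0.001,0.111,-0.001,0,0,0]]]' && python3 to.py vial s
```

```text
clock: 20.42
tool_pos: [0.4531, -0.1202, 0.1282]
eef_rot: [-0.521, 0.478, -0.479, 0.521]
contact_force: [0.5, 0.3, -0.4]
opening: 1.003
target [ 0.4529 -0.1194  0.127 ] shift [-0.0009  0.0012 -0.0001] turn_y 0.00016202951322908716 tilt [ 0.0002 -1.      0.0011] clock 20.4167 open 1.0025415778383546
```

```bash
python3 -m handwheel '[[[0,0,0,0,0,0],[0,0,0,0,0,0],[0,0,0,0,0,0],[0,0,0,0,0,0],[0,0,0,0,0,0],[0,0,0,0,0,0],[0,0,0,0,0,0],[0,0,0,0,0,0],[0,0,0,0,0,0],[0,0,0,0,0,0],[0,0,0,0,0,0],[0,0,0,0,0,0]]]' -1 20
```

```text
clock: 21.42
tool_pos: [0.4524, -0.1203, 0.1276]
eef_rot: [0.521, -0.479, 0.478, -0.521]
contact_force: [-0.6, -0.3, -0.8]
opening: 0.334
```

```bash
python3 -m handwheel '[[[0,-0.005,0,0,0,0],[0,-0.012,0,0,0,0],[0,-0.022,0,0,0,0],[0,-0.034,0,0,0,0],[0,-0.046,0,0,0,0],[0,-0.056,0,0,0,0],[0,-0.062,0,0,0,0],[0,-0.065,0,0,0,0],[0,-0.065,0,0,0,0],[0,-0.065,0,0,0,0]]]' && python3 to.py vial c
```

```text
clock: 22.25
tool_pos: [0.4523, -0.1203, 0.1926]
eef_rot: [-0.521, 0.478, -0.478, 0.521]
contact_force: [1.1, -0.2, -0.6]
opening: 0.336
target [0.6406 0.0322 0.044 ] shift [-0.1361  0.1486  0.2005] turn_y 0.06328449294857459 tilt [-0.0001 -1.     -0.0001] clock 22.25 open 0.3362305066706717
```

```bash
python3 -m handwheel '[[[-0.006,0,0.009,0,0.003,0],[-0.018,0,0.027,0,0.009,0],[-0.033,0,0.049,0,0.016,0],[-0.05,0,0.074,0,0.023,0],[-0.066,0,0.098,0,0.03,0],[-0.083,0,0.122,0,0.038,0],[-0.099,0,0.146,0,0.045,0],[-0.114,0,0.168,0,0.052,0],[-0.126,0,0.186,0,0.058,0],[-0.134,0,0.198,0,0.062,0],[-0.136,0,0.2005,0,0.0633,0],[-0.136,0,0.2005,0,0.0633,0]]]' && python3 to.py vial c
```

```text
clock: 23.25
tool_pos: [0.6409, 0.0339, 0.1916]
eef_rot: [-0.471, 0.528, -0.527, 0.471]
contact_force: [-0.4, 0.6, -0.0]
opening: 0.339
target [0.6406 0.0322 0.044 ] shift [0.0017 0.1476 0.0001] turn_y 0.000700773714528823 tilt [-0.0003 -1.     -0.0012] clock 23.25 open 0.3393056841626821
```

```bash
python3 -m handwheel '[[[0,0.006,0,0,0,0],[0,0.02,0,0,0,0],[0,0.036,0,0,0,0],[0,0.053,0,0,0,0],[0,0.07,0,0,0,0],[0,0.087,0,0,0,0],[0,0.104,0,0,0,0],[0,0.12,0,0,0,0],[0,0.133,0,0,0,0],[0,0.14,0,0,0,0],[0,0.143,0,0,0,0],[0,0.143,0,0,0,0]]]' && python3 to.py vial c
```

```text
clock: 24.25
tool_pos: [0.6403, 0.0316, 0.0493]
eef_rot: [-0.471, 0.528, -0.528, 0.47]
contact_force: [-0.1, -0.3, -1.2]
opening: 0.336
target [0.6406 0.0322 0.044 ] shift [-0.0006  0.0053  0.0003] turn_y -0.00017463257650009972 tilt [ 0.0003 -1.     -0.001 ] clock 24.25 open 0.33624305256983755
```

```bash
python3 -m handwheel '[[[0,0.001,0,0,0,0],[0,0.002,0,0,0,0],[0,0.003,0,0,0,0],[0,0.004,0,0,0,0],[0,0.004,0,0,0,0]]]' && python3 to.py vial c
```

```text
clock: 24.67
tool_pos: [0.6408, 0.0322, 0.0459]
eef_rot: [0.471, -0.528, 0.528, -0.471]
contact_force: [0.4, 0.2, -0.2]
opening: 0.337
target [0.6406 0.0322 0.044 ] shift [-0.      0.0019 -0.0002] turn_y 1.046044398646082e-05 tilt [-0.0001 -1.      0.0002] clock 24.6667 open 0.3371614492438787
```

```bash
python3 -m handwheel '[[[0,0.0007,0,0,0,0],[0,0.0014,0,0,0,0],[0,0.0014,0,0,0,0],[0,0.0014,0,0,0,0]]]' && python3 to.py vial c
```

```text
clock: 25.0
tool_pos: [0.6409, 0.0321, 0.0446]
eef_rot: [0.471, -0.528, 0.528, -0.471]
contact_force: [0.0, -0.2, 2.3]
opening: 0.338
target [0.6406 0.0322 0.044 ] shift [-0.0001  0.0006 -0.0003] turn_y -1.7588224160309477e-05 tilt [-0.0002 -1.      0.0004] clock 25.0 open 0.33781235778789576
```

It's in contact. I'll release, rise and go over the jar.

```bash
python3 -m handwheel '[[[0,0,0,0,0,0],[0,0,0,0,0,0],[0,0,0,0,0,0],[0,0,0,0,0,0],[0,0,0,0,0,0],[0,0,0,0,0,0],[0,0,0,0,0,0],[0,0,0,0,0,0],[0,0,0,0,0,0],[0,0,0,0,0,0]]]' 1 && python3 -m handwheel '[[[0,-0.01,0,0,0,0],[0,-0.03,0,0,0,0],[0,-0.055,0,0,0,0],[0,-0.085,0,0,0,0],[0,-0.115,0,0,0,0],[0,-0.145,0,0,0,0],[0,-0.175,0,0,0,0],[0,-0.19,0,0,0,0],[0,-0.194,0,0,0,0],[0,-0.194,0,0,0,0]]]' && python3 to.py jar s
```

```text
clock: 25.83
tool_pos: [0.6408, 0.0321, 0.0443]
eef_rot: [-0.471, 0.528, -0.528, 0.471]
contact_force: [-0.7, -0.3, -0.0]
opening: 0.998
clock: 26.67
tool_pos: [0.6413, 0.0321, 0.24]
eef_rot: [0.47, -0.527, 0.528, -0.471]
contact_force: [0.1, -0.2, -0.1]
opening: 0.997
target [ 0.4592 -0.1941  0.129 ] shift [ 0.2456  0.1103 -0.1555] turn_y -0.06328742030344474 tilt [-0.0008 -1.      0.0028] clock 26.6667 open 0.9971851957377705
```

```bash
python3 -m handwheel '[[[0.013,0,-0.008,0,-0.003,0],[0.038,0,-0.024,0,-0.01,0],[0.068,0,-0.043,0,-0.018,0],[0.098,0,-0.062,0,-0.026,0],[0.128,0,-0.081,0,-0.034,0],[0.158,0,-0.1,0,-0.042,0],[0.188,0,-0.119,0,-0.05,0],[0.215,0,-0.136,0,-0.057,0],[0.235,0,-0.149,0,-0.061,0],[0.2445,0,-0.155,0,-0.063,0],[0.2457,0,-0.1555,0,-0.0633,0],[0.2457,0,-0.1555,0,-0.0633,0]]]' && python3 -m handwheel '[[[0,0,0,0,0,0],[0,0,0,0,0,0],[0,0,0,0,0,0]]]' >/dev/null && python3 to.py jar s
```

```text
clock: 27.67
tool_pos: [0.4584, -0.1937, 0.2377]
eef_rot: [-0.52, 0.479, -0.478, 0.521]
contact_force: [-0.3, 0.7, 0.2]
opening: 0.998
target [ 0.4592 -0.1941  0.129 ] shift [ 0.0014  0.1091 -0.0003] turn_y 0.0009002028005405943 tilt [-0.0007 -1.      0.0004] clock 27.9167 open 1.0007050015358647
```

```bash
python3 -m handwheel '[[[0.001,0.015,0,0,0,0],[0.001,0.035,0,0,0,0],[0.001,0.055,0,0,0,0],[0.001,0.073,0,0,0,0],[0.001,0.089,0,0,0,0],[0.001,0.101,0,0,0,0],[0.001,0.108,0,0,0,0],[0.001,0.109,0,0,0,0],[0.001,0.109,0,0,0,0],[0.001,0.109,0,0,0,0]]]' && python3 to.py jar s
```

```text
clock: 28.75
tool_pos: [0.4589, -0.1952, 0.1298]
eef_rot: [-0.521, 0.478, -0.479, 0.521]
contact_force: [-0.1, -0.3, -0.3]
opening: 1.001
target [ 0.4592 -0.1941  0.129 ] shift [-0.0011  0.0008  0.0004] turn_y 0.00016566494008403359 tilt [ 0.0004 -1.      0.0011] clock 28.75 open 1.0008461424557566
```

```bash
python3 -m handwheel '[[[0,0,0,0,0,0],[0,0,0,0,0,0],[0,0,0,0,0,0],[0,0,0,0,0,0],[0,0,0,0,0,0],[0,0,0,0,0,0],[0,0,0,0,0,0],[0,0,0,0,0,0],[0,0,0,0,0,0],[0,0,0,0,0,0],[0,0,0,0,0,0],[0,0,0,0,0,0]]]' -1 20
```

```text
clock: 29.75
tool_pos: [0.4592, -0.1954, 0.1296]
eef_rot: [-0.52, 0.478, -0.479, 0.521]
contact_force: [2.9, 0.2, 4.4]
opening: 0.59
```

```bash
python3 -m handwheel '[[[0,-0.005,0,0,0,0],[0,-0.012,0,0,0,0],[0,-0.022,0,0,0,0],[0,-0.034,0,0,0,0],[0,-0.046,0,0,0,0],[0,-0.056,0,0,0,0],[0,-0.062,0,0,0,0],[0,-0.065,0,0,0,0],[0,-0.065,0,0,0,0],[0,-0.065,0,0,0,0]]]' && python3 to.py jar c
```

```text
clock: 30.58
tool_pos: [0.4577, -0.1951, 0.194]
eef_rot: [0.521, -0.479, 0.478, -0.52]
contact_force: [0.0, -0.4, -2.1]
opening: 0.595
target [ 0.6321 -0.0423  0.046 ] shift [-0.1375  0.1478  0.1868] turn_y 0.06324109190432471 tilt [-0.0005 -1.     -0.0012] clock 30.5833 open 0.5945222569871411
```

```bash
python3 -m handwheel '[[[-0.006,0,0.008,0,0.003,0],[-0.018,0,0.025,0,0.009,0],[-0.034,0,0.046,0,0.016,0],[-0.05,0,0.068,0,0.023,0],[-0.067,0,0.091,0,0.03,0],[-0.084,0,0.114,0,0.038,0],[-0.1,0,0.136,0,0.045,0],[-0.115,0,0.156,0,0.052,0],[-0.127,0,0.173,0,0.058,0],[-0.135,0,0.184,0,0.062,0],[-0.1375,0,0.1868,0,0.0633,0],[-0.1375,0,0.1868,0,0.0633,0]]]' && python3 to.py jar c
```

```text
clock: 31.58
tool_pos: [0.6331, -0.0404, 0.1933]
eef_rot: [-0.471, 0.528, -0.527, 0.471]
contact_force: [-0.6, -0.5, -1.6]
opening: 0.597
target [ 0.6321 -0.0423  0.046 ] shift [ 0.002   0.1473 -0.0006] turn_y 0.0008037715915509905 tilt [-0.0007 -1.     -0.0013] clock 31.5833 open 0.5969241375048893
```

```bash
python3 -m handwheel '[[[0,0.006,0,0,0,0],[0,0.02,0,0,0,0],[0,0.036,0,0,0,0],[0,0.053,0,0,0,0],[0,0.07,0,0,0,0],[0,0.087,0,0,0,0],[0,0.104,0,0,0,0],[0,0.12,0,0,0,0],[0,0.133,0,0,0,0],[0,0.14,0,0,0,0],[0,0.142,0,0,0,0],[0,0.142,0,0,0,0]]]' && python3 to.py jar c
```

```text
clock: 32.58
tool_pos: [0.6325, -0.0429, 0.052]
eef_rot: [-0.471, 0.528, -0.528, 0.47]
contact_force: [0.5, -0.4, -2.4]
opening: 0.592
target [ 0.6321 -0.0423  0.046 ] shift [-0.0006  0.006  -0.0005] turn_y -0.0002123717754462262 tilt [ 0.0002 -1.     -0.0007] clock 32.5833 open 0.5917019892296633
```

```bash
python3 -m handwheel '[[[0,0.001,0,0,0,0],[0,0.002,0,0,0,0],[0,0.003,0,0,0,0],[0,0.004,0,0,0,0],[0,0.0045,0,0,0,0],[0,0.0045,0,0,0,0]]]' && python3 to.py jar c
```

```text
clock: 33.08
tool_pos: [0.6328, -0.0424, 0.0478]
eef_rot: [-0.471, 0.528, -0.528, 0.471]
contact_force: [-0.2, -0.6, -1.7]
opening: 0.592
target [ 0.6321 -0.0423  0.046 ] shift [-0.      0.0018 -0.0008] turn_y 1.4130134169061236e-05 tilt [-0.0001 -1.      0.    ] clock 33.0833 open 0.5920699498602596
```

```bash
python3 -m handwheel '[[[0,0.0007,0,0,0,0],[0,0.0014,0,0,0,0],[0,0.0016,0,0,0,0],[0,0.0016,0,0,0,0]]]' && python3 to.py jar c
```

```text
clock: 33.42
tool_pos: [0.633, -0.0425, 0.0466]
eef_rot: [0.47, -0.528, 0.528, -0.471]
contact_force: [0.1, 0.3, 2.4]
opening: 0.592
target [ 0.6321 -0.0423  0.046 ] shift [-0.0001  0.0006 -0.001 ] turn_y -3.89630768369307e-05 tilt [-0.0002 -1.      0.0004] clock 33.4167 open 0.5922360389412122
```

```bash
python3 -m handwheel '[[[0,0,0,0,0,0],[0,0,0,0,0,0],[0,0,0,0,0,0],[0,0,0,0,0,0],[0,0,0,0,0,0],[0,0,0,0,0,0],[0,0,0,0,0,0],[0,0,0,0,0,0]]]' 1 && python3 -m handwheel '[[[0,-0.01,0,0,0,0],[0,-0.03,0,0,0,0],[0,-0.055,0,0,0,0],[0,-0.085,0,0,0,0],[0,-0.115,0,0,0,0],[0,-0.145,0,0,0,0],[0,-0.175,0,0,0,0],[0,-0.19,0,0,0,0],[0,-0.194,0,0,0,0]]]' && python3 -m handwheel '[[[0.02,0,-0.005,0,0,0],[0.05,0,-0.01,0,0,0],[0.08,0,-0.02,0,0,0],[0.11,0,-0.03,0,0,0],[0.14,0,-0.04,0,0,0],[0.17,0,-0.05,0,0,0],[0.2,0,-0.06,0,0,0],[0.23,0,-0.07,0,0,0],[0.25,0,-0.08,0,0,0],[0.26,0,-0.08,0,0,0],[0.26,0,-0.08,0,0,0],[0.26,0,-0.08,0,0,0]]]'
python3 - <<'E'
from h import *
a=snapshot("top")[60:340,90:460,::-1]; b=snapshot("scene")[100:370,150:470,::-1]
cv2.imwrite("pics/end.png",np.hstack([cv2.resize(a,(440,333)),cv2.resize(b,(355,333),interpolation=cv2.INTER_AREA if 0 else 2)]))
T=snapshot("top");cv2.imwrite("pics/top1.png",T[:,:,::-1])
k=cv2.cvtColor(T,cv2.COLOR_RGB2HSV)
w=((k[:,:,2]>190)&(k[:,:,1]<60)).astype(np.uint8);w[:90]=0;w[200:]=0;w[:,:115]=0;w[:,335:]=0
n,l,st,ce=cv2.connectedComponentsWithStats(cv2.morphologyEx(w,cv2.MORPH_OPEN,np.ones((5,5),np.uint8)))
for i in range(1,n):
    p=back(ce[i],.09);q=R.from_euler("z",.1142).apply(p-[.6449,.0695,0]);print(st[i,4],ce[i],"carrier frame (z .09)",q)
E
```

```text
clock: 34.08
tool_pos: [0.6328, -0.0424, 0.0462]
eef_rot: [-0.471, 0.528, -0.528, 0.471]
contact_force: [-0.0, 0.6, 0.5]
opening: 0.997
clock: 34.83
tool_pos: [0.6347, -0.0429, 0.2446]
eef_rot: [0.469, -0.526, 0.53, -0.472]
contact_force: [0.7, -0.3, -0.0]
opening: 1.002
clock: 35.83
tool_pos: [0.5244, -0.2905, 0.2397]
eef_rot: [-0.47, 0.528, -0.527, 0.471]
contact_force: [-0.6, 1.5, 0.7]
opening: 1.001
303 [140.2211 126.2376] carrier frame (z .09) [-0.0011  0.1143  0.09  ]
327 [192.3853 131.3945] carrier frame (z .09) [0.0004 0.0382 0.09  ]
359 [244.2813 138.9916] carrier frame (z .09) [-0.0016 -0.0375  0.09  ]
1023 [295.9286 145.8612] carrier frame (z .09) [-0.0026 -0.1121  0.09  ]
266 [206.5 180.5] carrier frame (z .09) [-0.0674  0.0087  0.09  ]
```

View pics/end.png

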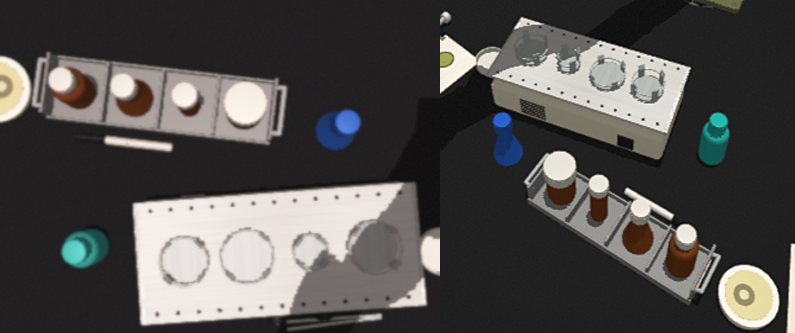

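All four vessels stand upright, centred in their compartments and in the right order (bottle, flask, vial, jar). The clamps are empty and the arm is clear, so I'll hand in.

```bash
python3 -c "
from plant import job; print(job.finish_job())"
```

```text
the job is handed in; nothing more can be done
None
```

I moved all four amber vessels from the shaker clamps into the grey carrier in the same left-to-right order: bottle, flask, vial, jar. I lowered each one until the wrist force showed contact with the carrier floor, then released it. The job was handed in after about 36 s of the 96 s allowed, and it reported no verdict.

**Last checks:**
- **Position:** the final pictures show every vessel upright in its own compartment, with cap centres within about 3 mm of the compartment middles.
- **Scene:** the clamps are empty, and the turquoise bottle and blue flask were left alone. The arm is clear of everything, with no notable contact force.
- **Disagreements:** my first carrier fit came out about 2 % small and 2 mm off along the row. I corrected for that before placing, and the final picture agreed with the correction. No check failed.

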